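Draw the round-box tray out of the deep shelf with a hook

TASK

In a lacquer workshop three wooden trays sit deep in a low wire-topped shelf: take the draw hook by its wooden post, drop its claw behind the front wall of the tray that holds the round lidded box, and drag that tray straight forward until about 5 cm of it stands out in front of the shelf. Then unhook it and stand the hook upright back on its cork mat, and let go. Move the tray with the hook only, not with the gripper, and leave the other two trays, the tin and the wooden block where they are.

Things in the scene. Friction and masses are not known exactly. Their poses are not given: they have to be found in the camera images.
- hook_grip (a point): Draw hook, 0.15 kg, standing. Point: centre of its upright wooden post (24 x 24 mm), 95 mm above the underside of its 36 mm square foot; post top 25 mm higher; z up. A flat 14 mm wide arm runs along +x, underside 55 mm and top 45 mm below the point, to a down-turned claw plate (30 mm wide in y, 6 mm thick) centred 140 mm from the post, whose tip is level with the foot's underside.
- lip (a point): Tray to draw out, the only one holding a round lidded box with a small knob (88 mm wide). Point: middle of the top of its front wall, 4 mm behind the front face; +x points into the shelf. Tray open-topped, 160 deep (x) x 125 wide x 50 mm high, walls 8 mm, 0.35 to 0.55 kg. Inner floor 42 mm below the point; 45 mm is free between front wall and round box (box knob ends 20 mm above the point).
- shelf_front (a point): Fixed low bench shelf. Point: middle of the board's front edge, on its top, 20 mm above the bench; +x points into the shelf. 300 deep, 474 wide, 180 mm high, corner posts, open front and back, wires and bars over the top (underside 150 mm above the point). Three bays, centres at y -150, 0, 150 mm, parted by 10 mm runners; tray fronts start 20 to 50 mm behind the edge.
- mat: Cork mat, fixed to the bench, 210 (x) x 140 (y) x 4 mm; origin at the centre of its underside, on the bench. The hook starts standing on it, pointing roughly along the mat's +x, its post about 65 mm from the centre towards -x.
- tray_blocks: Bystander: an equal tray holding two rectangular wooden blocks, in another bay; origin under its centre.
- tray_plates: Bystander: an equal tray holding four thin upright plates, in another bay; origin under its centre.
- tin: Bystander: a round tin, 72 mm across and 45 mm high, loose on the bench; origin under its centre.
- block: Bystander: a dark wooden block 110 x 50 x 40 mm, loose on the bench; origin under its centre.
Not all that is in view belongs to the job. What is shaped like the part that bears hook_grip but pink or turquoise is not meant.

How it is judged:
By the outcome, as a careful person would: the job done as asked, in the order asked, and still so for the second after the job is handed in, with the robot touching nothing.
It also fails if it takes over 51 s, if anything falls off the work surface, if the arm or the gripper's body presses on something with over 40 N, if the wrist force passes 120 N, or if a joint passes its speed limit or range.

ROBOT

A 7-joint arm with a two-finger parallel gripper is mounted at the origin on the work surface. World frame = base frame: x ahead of the robot, y to its left, z up, the work surface at z = 0. Lengths are in m, angles in degrees, forces in N, time in s.
With the tool pointing down it reaches from about 0.425 to 0.875 m from the base axis. Payload 4.7 kg.
Tool frame: the origin (TCP) lies midway between the tips of the shut fingers; the grasp point (between the pads) lies 19 mm behind it; z points along the fingers, y is the line along which they close (so a half turn about z gives the same grasp; the last joint's range is limited). The gripper opens to 87 mm and grips with 3 to 60 N. Pads are 19 mm wide; open, the fingers measure 117 mm over their backs; the gripper's body (75 mm by 190 mm) begins 51 mm behind the grasp point.
Start: joints at [64.865, 18.392, -4.016, 83.108, 1.295, 78.541, -3.26], TCP at [0.284, -0.585, 0.223] pointing down, gripper open.
Joint ranges: [-163.93, 163.93], [-17.29, 119.83], [-79.2, 71.16], [3.27, 140.29], [-89.18, 269.18], [5.43, 117.66], [-154.24, 154.24]. Speed limits (degrees/s): [147.25, 147.25, 180, 180, 180, 180, 180].

INTERFACE

Orientations are given as [roll, pitch, yaw] about the fixed x, y, z axes, in that order (R = Rz(yaw) Ry(pitch) Rx(roll)).
In Python, from cell import env gives the robot as it stands. The module is installed in compiled form; this text tells all that it offers.
- The arm moves only by the tool send_rows, never from a script. Its argument "series" is a list of rows, each an object with "travel": the shift along the tool's x, y, z in cm, a list of three; "dr": the turn, a rotation vector about the tool's x, y, z in degrees, a list of three; "claw": the finger opening in cm, from 0 to 8.7. In form: [{"travel": [tx, ty, tz], "dr": [wx, wy, wz], "claw": claw}, ...]. A call has 1 to 12 rows; each row is the pose to reach, as a shift and turn from the pose commanded when the call began, along the tool's axes at that moment; what a row does not reach only later rows make up. A row lasts 1/12 s, in which the tool goes at most 41.7 mm and 7.16 degrees, less where a joint would pass 70% of its speed; a pose out of reach is approached as far as the arm can. A call with a gripper value outside its range is refused whole. The fingers move at their own pace and stop on an object; "grip_force" is the grip in N (left out, the last holds). Time passes only in rows, so rows that repeat a pose let the fingers close. It gives the time, the measured TCP pose, the force and the opening at its end, in the units of the state.
- env.get_obs(): the state, without advancing time (a new reading comes with each control period).
- env.read_camera(name): name is "scene" or "side" or "wrist"; returns the picture (400x640x3 uint8, blue, green, red); there is no depth.
- env.calibration(name): a dict with "fx", "fy", "cx", "cy" (pixels), "cam_to_world" (4x4, takes a point from camera to world coordinates). Camera axes: x right, y down, z forward; pixel columns grow to the right and rows downward; lengths in m; the calibration is good to about 2 mm. The wrist camera is an equidistant fisheye: a pixel r from the principal point sees the ray r / f radians off the axis. A picture is of the moment at which its call begins: read the wrist's pose just before it. calibration takes no time and is no camera call; for the wrist camera it gives the pose at the moment of the call.
- env.sign_off(): hands the job in, once; it reports no verdict.
The state is a dict: "time_s": time; "qpos": joint angles; "joint_velocities": joint speeds; "effort": joint torques, N m; "tool_pos": TCP position; "tool_rot": TCP orientation; "force": force on the tool from outside, world axes, zero at the start; "wrist_torque": the same for the moment, N m; "grip_width": finger opening in m.
Only numpy, scipy, OpenCV 4.12 (cv2) and the standard library are available. Lean on these libraries where they do the work, as an engineer would, in place of code of your own. Each camera call takes 0.05 s, during which the arm holds its last target. There are 200 camera calls.

## Working session

There is one attempt and no reset: what is moved stays moved. The work goes in short steps, Python scripts to look and compute and a tool call to move; the robot and the scene stay as the last step left them, time stands still between calls to the robot, and variables do not carry over. Pictures are saved under pics/ and viewed, on a budget of 10 in all, crops included, one or two more only if the job needs it, and the job is handed in when it is done.

Besides the shell and the picture viewer there is one more tool, called after "Emit:" in YAML: its name, and indented under it one key for each argument. send_rows: Moves the arm, as the interface text tells. Its arguments: {"type":"object","properties":{"series":{"type":"array"},"grip_force":{"type":"number"}},"required":["series"]}

```bash
mkdir -p pics
python3 - <<'E'
from cell import env
import cv2, numpy as np
np.set_printoptions(precision=4,suppress=True)
o=env.get_obs(); print(o['time_s'],o['tool_pos'],o['tool_rot'],o['grip_width'])
for n in ['scene','side']:
    cv2.imwrite(f'pics/{n}0.png',env.read_camera(n)); c=env.calibration(n); print(n,c['fx'],c['fy'],c['cx'],c['cy']); print(np.array(c['cam_to_world']))
c=env.calibration('wrist');print(c)
E
```

```text
0.0 [ 0.2841 -0.584   0.2214] [-179.888     0.0053   25.9475] 0.08664163280805785
scene 508.5748717666553 508.5748717666553 316.79519993299317 200.72631279354718
[[ 0.8639  0.3794 -0.3314  0.9482]
 [ 0.5036 -0.666   0.5503 -0.7061]
 [-0.0119 -0.6423 -0.7664  1.1233]
 [ 0.      0.      0.      1.    ]]
side 470.8904787157072 470.8904787157072 324.7648378694491 209.03415556756312
[[-0.7977 -0.3592  0.4843 -0.0518]
 [-0.6028  0.454  -0.6561  0.7782]
 [ 0.0158 -0.8154 -0.5787  0.7618]
 [ 0.      0.      0.      1.    ]]
{'fx': 309.70691628693146, 'fy': 309.70691628693146, 'cx': 318.0674608294094, 'cy': 199.40023599478448, 'cam_to_world': array([[ 0.4376, -0.8713, -0.2223,  0.345 ],
       [-0.8992, -0.4244, -0.1066, -0.5544],
       [-0.0015,  0.2466, -0.9691,  0.3827],
       [ 0.    ,  0.    ,  0.    ,  1.    ]])}
```

View pics/scene0.png

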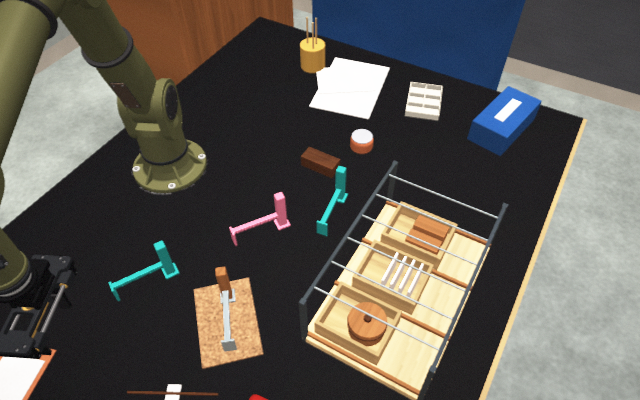

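View pics/side0.png

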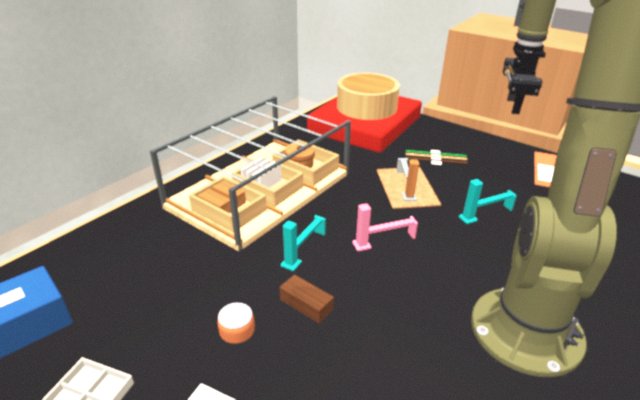

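Scene picture: the wooden-post hook stands on the cork mat (post top about (222,270), claw (229,345)). The round-box tray is in the bay nearest the camera (box about (367,322)). Side picture: the post top is at about (411,163) and the round box is in the far bay at (297,155). I'll enlarge both.

Run:
```python
import cv2
a=cv2.imread('pics/scene0.png')[160:400,185:505]; cv2.imwrite('pics/sc1.png',cv2.resize(a,None,fx=2.5,fy=2.5,interpolation=cv2.INTER_CUBIC))
a=cv2.imread('pics/side0.png')[90:265,150:450]; cv2.imwrite('pics/si1.png',cv2.resize(a,None,fx=2.6667,fy=2.6667,interpolation=cv2.INTER_CUBIC))
```

```text
(no output)
```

View pics/sc1.png

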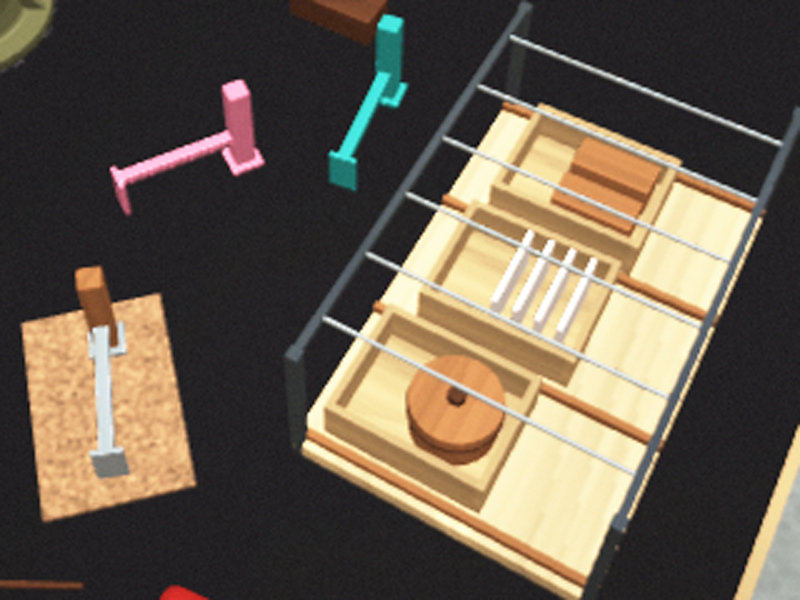

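View pics/si1.png

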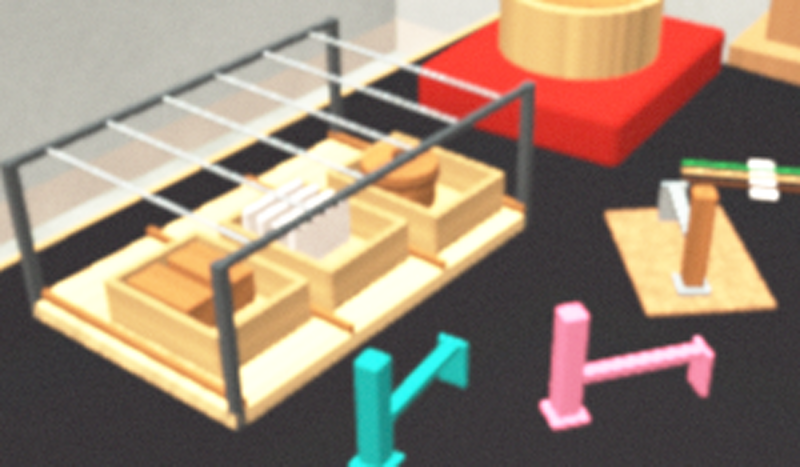

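Scene crop (2.5x): post top centre (89,272), foot (107,345), claw top (108,452) and tip (112,474). Front wall top corners of the round-box tray are (388,308) and (327,405). Side crop (2.667x): post top (704,191), front wall top corners (432,212) and (503,176). Board front-edge ends are scene (302,447) and side (525,222), and the mat corners are visible in both. Triangulating.

```bash
cat > h.py <<'E'
import numpy as np, cv2
from cell import env
np.set_printoptions(precision=4,suppress=True)
def ray(n,u,v,c=None):
    c=c or env.calibration(n); T=np.array(c['cam_to_world'])
    x,y=(u-c['cx'])/c['fx'],(v-c['cy'])/c['fy']
    if n=='wrist':
        r=np.hypot(x,y); d=np.array([x/r*np.sin(r),y/r*np.sin(r),np.cos(r)]) if r>0 else np.array([0,0,1.])
    else: d=np.array([x,y,1.]); d/=np.linalg.norm(d)
    return T[:3,3],T[:3,:3]@d
def tri(*rays):
    A=sum(np.eye(3)-np.outer(d,d) for p,d in rays); b=sum((np.eye(3)-np.outer(d,d))@p for p,d in rays)
    X=np.linalg.solve(A,b); return X,max(np.linalg.norm((np.eye(3)-np.outer(d,d))@(X-p)) for p,d in rays)
def onz(r,z): p,d=r; return p+d*(z-p[2])/d[2]
def proj(n,X,c=None):
    c=c or env.calibration(n); T=np.array(c['cam_to_world']); q=T[:3,:3].T@(np.array(X)-T[:3,3])
    if n=='wrist':
        s=np.hypot(q[0],q[1]);th=np.arctan2(s,q[2]); return np.array([c['cx']+c['fx']*th*q[0]/s,c['cy']+c['fy']*th*q[1]/s])
    return np.array([c['cx']+c['fx']*q[0]/q[2],c['cy']+c['fy']*q[1]/q[2]])
E
python3 - <<'E'
from h import *
S=lambda u,v: ray('scene',185+u/2.5-.3,160+v/2.5-.3)
D=lambda u,v: ray('side',150+u/2.6667-.3,90+v/2.6667-.3)
P=dict(top=((89,272),(704,191)),clawtop=((108,452),(674,186)),lipL=((388,308),(432,212)),lipR=((327,405),(503,176)),
 knob=((457,392),None),edgeR=((302,447),(525,222)),postbotR=None)
for k,v in P.items():
    if v and v[1]: print(k,*tri(S(*v[0]),D(*v[1])))
print('top z.124',onz(S(89,272),.124),onz(D(704,191),.124))
print('foot', onz(S(107,345),.008),onz(D(692,284),.008))
for m in [(22,322),(160,294),(195,486),(43,521)]: print('mat S',onz(S(*m),.004))
for m in [(605,212),(720,203),(776,304),(650,314)]: print('mat D',onz(D(*m),.004))
print('tip',onz(S(112,474),.004)); print('clawtop',onz(S(108,452),.054))
for m in [(388,308),(327,405)]: print('lip S z.07',onz(S(*m),.07))
for m in [(432,212),(503,176)]: print('lip D z.07',onz(D(*m),.07))
print('edge S',onz(S(302,447),.02),onz(S(505,110),.02)); print('edge D',onz(D(525,222),.02),onz(D(240,425),.0))
E
```

```text
top [ 0.4259 -0.2759  0.125 ] 0.0003204237304458638
clawtop [ 0.516  -0.3879  0.0499] 0.0008343346642758461
lipL [ 0.672  -0.1412  0.071 ] 0.0035164991866840334
lipR [ 0.6674 -0.2579  0.0669] 0.0013293029052734615
edgeR [ 0.6504 -0.2798  0.0021] 0.002688590489580073
top z.124 [ 0.4251 -0.2756  0.124 ] [ 0.4269 -0.2773  0.124 ]
foot [ 0.4316 -0.2849  0.008 ] [ 0.4263 -0.2792  0.008 ]
mat S [ 0.3396 -0.305   0.004 ]
mat S [ 0.4415 -0.209   0.004 ]
mat S [ 0.5876 -0.3607  0.004 ]
mat S [ 0.4871 -0.4566  0.004 ]
mat D [ 0.5852 -0.3569  0.004 ]
mat D [ 0.4878 -0.4619  0.004 ]
mat D [ 0.3395 -0.3067  0.004 ]
mat D [ 0.4359 -0.2068  0.004 ]
tip [ 0.5145 -0.3894  0.004 ]
clawtop [ 0.5184 -0.3887  0.054 ]
lip S z.07 [ 0.6689 -0.1429  0.07  ]
lip S z.07 [ 0.6693 -0.2584  0.07  ]
lip D z.07 [ 0.6762 -0.141   0.07  ]
lip D z.07 [ 0.6631 -0.254   0.07  ]
edge S [ 0.6574 -0.2851  0.02  ] [0.6474 0.174  0.02  ]
edge D [ 0.6317 -0.2563  0.02  ] [0.648  0.1829 0.    ]
```

Emit:
send_rows:
  series:
    - {"travel": [3, -2.5, 0], "dr": [0, 0, -2], "claw": 8.7}
    - {"travel": [6, -5, 0], "dr": [0, 0, -4], "claw": 8.7}
    - {"travel": [9, -7.5, 0], "dr": [0, 0, -6], "claw": 8.7}
    - {"travel": [12, -10, 0], "dr": [0, 0, -8], "claw": 8.7}
    - {"travel": [15, -12.5, 0], "dr": [0, 0, -10], "claw": 8.7}
    - {"travel": [18, -15, 0], "dr": [0, 0, -12], "claw": 8.7}
    - {"travel": [21, -17.5, 0], "dr": [0, 0, -13], "claw": 8.7}
    - {"travel": [24, -20, 0], "dr": [0, 0, -13], "claw": 8.7}
    - {"travel": [26.2, -21.5, 1], "dr": [0, 0, -13], "claw": 8.7}
    - {"travel": [26.2, -21.5, 2], "dr": [0, 0, -13], "claw": 8.7}
    - {"travel": [26.2, -21.5, 2], "dr": [0, 0, -13], "claw": 8.7}
    - {"travel": [26.2, -21.5, 2], "dr": [0, 0, -13], "claw": 8.7}

```text
time_s: 1.1
tool_pos: [0.4248, -0.2771, 0.2018]
tool_rot: [-179.9, 0.1, 38.9]
force: [-0.7, -0.4, 1.0]
grip_width: 0.0871
```

Run:
```python
from h import *
import json
c=env.calibration('wrist'); im=env.read_camera('wrist'); o=env.get_obs(); print(o['time_s'],o['tool_pos'],o['tool_rot'],o['qpos'])
np.save('w1.npy',c['cam_to_world']); cv2.imwrite('pics/w1.png',cv2.resize(im,(800,500),interpolation=cv2.INTER_CUBIC))
for n,X in dict(top=[.426,-.276,.124],claw=[.517,-.388,.05],lipL=[.671,-.141,.07],lipR=[.667,-.258,.07]).items(): print(n,proj('wrist',X,c)*1.25)
```

```text
1.15 [ 0.4249 -0.2779  0.2023] [-179.9723    0.0513   38.8233] [ 48.2373   2.5921 -18.5237 104.0343   0.8976  73.5543 -21.7002]
top [397.7251 257.288 ]
claw [562.0382 233.7763]
lipL [457.2062 -85.4547]
lipR [566.1461   3.1029]
```

View pics/w1.png

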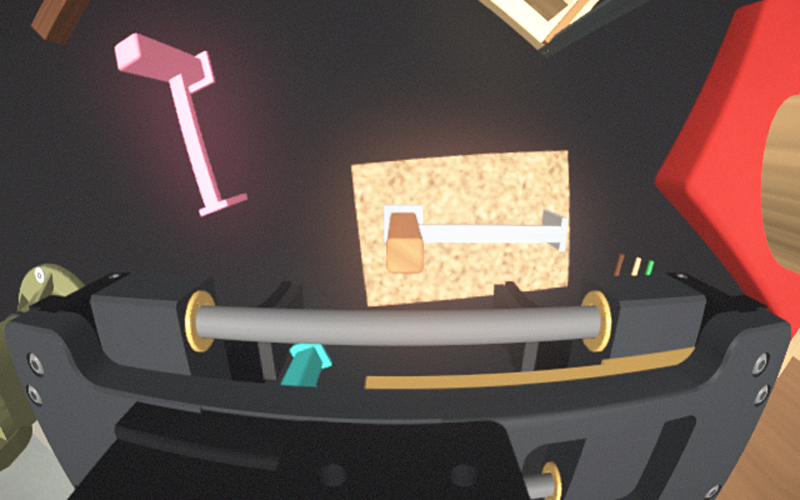

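Wrist view: post top-face centre at about (405,258), arm runs from (425,233) to (558,235), claw top centre at about (564,234). Working out the hook pose from these.

Run:
```python
from h import *
c=env.calibration('wrist'); c['cam_to_world']=np.load('w1.npy')
W=lambda u,v,z: onz(ray('wrist',u/1.25,v/1.25,c),z)
S=lambda u,v: ray('scene',185+u/2.5-.3,160+v/2.5-.3)
D=lambda u,v: ray('side',150+u/2.6667-.3,90+v/2.6667-.3)
X,e=tri(ray('wrist',405/1.25,258/1.25,c),S(89,272),D(704,191)); print('top',X,e)
print(W(405,258,.124), W(387,258,.124),W(422,257,.124))
a,b=W(425,233,.054),W(558,235,.054); d=b-a; print(a,b,np.degrees(np.arctan2(d[1],d[0])))
cl=W(564,234,.054); print('claw',cl)
d=cl-W(405,258,.124); print(np.linalg.norm(d[:2]),np.degrees(np.arctan2(d[1],d[0])))
print('matcorners',[W(*m,.004) for m in [(352,165),(568,151),(570,289),(369,306)]])
print('edgeR',W(541,47,.02))
```

```text
top [ 0.4273 -0.2779  0.1251] 0.0023303225891112317
[ 0.4286 -0.2799  0.124 ] [ 0.4213 -0.271   0.124 ] [ 0.4359 -0.288   0.124 ]
[ 0.4408 -0.2926  0.054 ] [ 0.5132 -0.3838  0.054 ] -51.54639545986098
claw [ 0.5176 -0.3877  0.054 ]
0.13975997276923177 -50.43312859776301
matcorners [array([ 0.4422, -0.2085,  0.004 ]), array([ 0.5881, -0.3591,  0.004 ]), array([ 0.487, -0.461,  0.004]), array([ 0.3423, -0.3064,  0.004 ])]
edgeR [ 0.6417 -0.2712  0.02  ]
```

Emit:
send_rows:
  series:
    - {"travel": [0.2, 0.2, 3], "dr": [0, 0, 0], "claw": 8.7}
    - {"travel": [0.2, 0.2, 6], "dr": [0, 0, 0], "claw": 8.7}
    - {"travel": [0.2, 0.2, 9], "dr": [0, 0, 0], "claw": 8.7}
    - {"travel": [0.2, 0.2, 11], "dr": [0, 0, 0], "claw": 8.7}
    - {"travel": [0.2, 0.2, 11.4], "dr": [0, 0, 0], "claw": 6}
    - {"travel": [0.2, 0.2, 11.4], "dr": [0, 0, 0], "claw": 3.5}
    - {"travel": [0.2, 0.2, 11.4], "dr": [0, 0, 0], "claw": 2}
    - {"travel": [0.2, 0.2, 11.4], "dr": [0, 0, 0], "claw": 1}
    - {"travel": [0.2, 0.2, 11.4], "dr": [0, 0, 0], "claw": 0.5}
    - {"travel": [0.2, 0.2, 11.4], "dr": [0, 0, 0], "claw": 0.5}
    - {"travel": [0.2, 0.2, 11.4], "dr": [0, 0, 0], "claw": 0.5}
    - {"travel": [0.2, 0.2, 11.4], "dr": [0, 0, 0], "claw": 0.5}
  grip_force: 45

```text
time_s: 2.15
tool_pos: [0.4289, -0.2771, 0.0891]
tool_rot: [179.9, -0.0, 38.9]
force: [0.0, 0.5, 0.3]
grip_width: 0.0415
```

Emit:
send_rows:
  series:
    - {"travel": [0, 0, 0], "dr": [0, 0, 0], "claw": 0.5}
    - {"travel": [0, 0, 0], "dr": [0, 0, 0], "claw": 0.5}
    - {"travel": [0, 0, 0], "dr": [0, 0, 0], "claw": 0.5}
    - {"travel": [0, 0, 0], "dr": [0, 0, 0], "claw": 0.5}
    - {"travel": [0, 0, 0], "dr": [0, 0, 0], "claw": 0.5}
    - {"travel": [0, 0, 0], "dr": [0, 0, 0], "claw": 0.5}

```text
time_s: 2.65
tool_pos: [0.4288, -0.277, 0.0886]
tool_rot: [180.0, -0.0, 38.9]
force: [0.5, -0.3, 0.9]
grip_width: 0.0233
```

Emit:
send_rows:
  series:
    - {"travel": [0, 0, -2], "dr": [0, 0, 0], "claw": 0.5}
    - {"travel": [0, 0, -5], "dr": [0, 0, 0], "claw": 0.5}
    - {"travel": [0, 0, -9], "dr": [0, 0, 0], "claw": 0.5}
    - {"travel": [1, -0.5, -13], "dr": [0, 0, -6], "claw": 0.5}
    - {"travel": [2, -1, -13], "dr": [0, 0, -12], "claw": 0.5}
    - {"travel": [3, -1.5, -13], "dr": [0, 0, -18], "claw": 0.5}
    - {"travel": [4, -2, -13], "dr": [0, 0, -24], "claw": 0.5}
    - {"travel": [5, -2.5, -13], "dr": [0, 0, -30], "claw": 0.5}
    - {"travel": [6, -3, -13], "dr": [0, 0, -36], "claw": 0.5}
    - {"travel": [7, -3.5, -13], "dr": [0, 0, -42], "claw": 0.5}
    - {"travel": [7.2, -4, -13], "dr": [0, 0, -47], "claw": 0.5}
    - {"travel": [7.2, -4, -13], "dr": [0, 0, -51], "claw": 0.5}

```text
time_s: 3.65
tool_pos: [0.4593, -0.1984, 0.2179]
tool_rot: [-179.9, -0.1, 90.3]
force: [-0.5, 0.2, -2.1]
grip_width: 0.0241
```

Emit:
send_rows:
  series:
    - {"travel": [0, 0, 0], "dr": [0, 0, 0], "claw": 0.5}
    - {"travel": [0, 0, 0], "dr": [0, 0, 0], "claw": 0.5}

```text
time_s: 3.82
tool_pos: [0.4592, -0.2004, 0.2181]
tool_rot: [-179.9, -0.0, 89.8]
force: [0.8, -0.9, -0.8]
grip_width: 0.0237
```

Run:
```python
from h import *
c=env.calibration('wrist'); im=env.read_camera('wrist'); o=env.get_obs(); print(o['time_s'],o['tool_pos'],o['tool_rot'],o['grip_width'])
np.save('w2.npy',c['cam_to_world']); cv2.imwrite('pics/w2.png',cv2.resize(im,(800,500),interpolation=cv2.INTER_CUBIC))
z=o['tool_pos'][2]-.085
print('tip z',z)
for n,X in dict(clawtop=[.60,-.2,z+.05],lipL=[.671,-.141,.07],lipR=[.667,-.258,.07]).items(): print(n,proj('wrist',X,c)*1.25)
```

```text
3.8667 [ 0.4592 -0.2006  0.2182] [-179.9602   -0.0088   89.8085] 0.023896154940017428
tip z 0.13322897616738277
clawtop [628.4788 276.2714]
lipL [631.409  173.0425]
lipR [613.8668 295.6581]
```

View pics/w2.png

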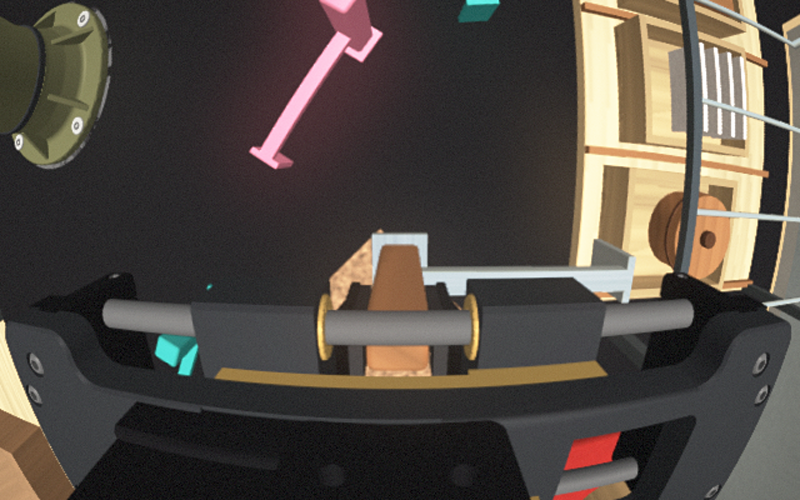

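Wrist view: claw at (612,272), shelf front edge along u≈578, tray front wall near u 600–628, v 168–280, front bar at u≈690. I'll enlarge that corner.

Run:
```python
import cv2
a=cv2.imread('pics/w2.png')[90:310,540:780]; cv2.imwrite('pics/w2c.png',cv2.resize(a,None,fx=2.7,fy=2.7,interpolation=cv2.INTER_CUBIC))
```

```text
(no output)
```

View pics/w2c.png

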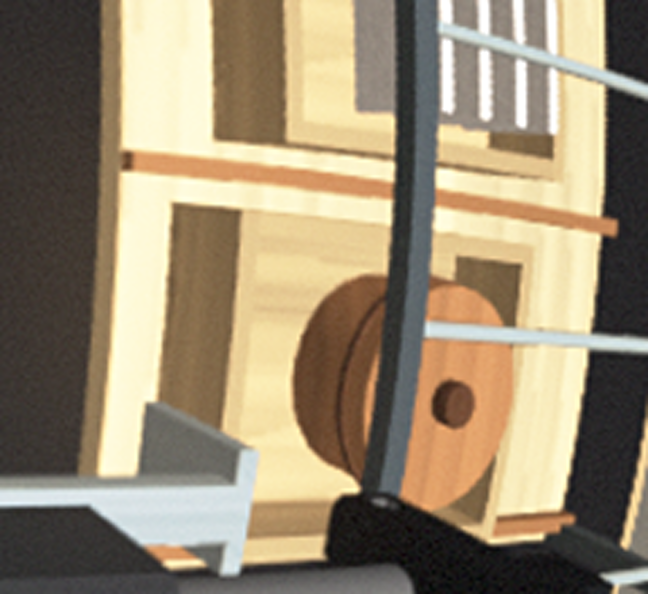

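Crop (2.7x): front wall outer top edge from (243,207) to (222,430), board top front edge from (121,152) to (100,470), runner ends at (125,160). The claw's +y top corner is at (255,452) and its -y top corner at (240,574).

Run:
```python
from h import *
c=env.calibration('wrist'); c['cam_to_world']=np.load('w2.npy')
R=lambda u,v: ray('wrist',(540+u/2.7)/1.25,(90+v/2.7)/1.25,c)
S=lambda u,v: ray('scene',185+u/2.5-.3,160+v/2.5-.3)
D=lambda u,v: ray('side',150+u/2.6667-.3,90+v/2.6667-.3)
yaw=lambda a,b: np.degrees(np.arctan2((b-a)[1],(b-a)[0]))
a,b=onz(R(222,430),.07),onz(R(243,207),.07); print('lip',a,b,'yaw',yaw(a,b)-90)
print('lipL tri',tri(R(243,207),S(388,308),D(432,212)))
a,b=onz(R(157,440),.02),onz(R(170,203),.02); print('wallbottom',a,b,yaw(a,b)-90)
a,b=onz(R(100,470),.02),onz(R(121,152),.02); print('edge',a,b,yaw(a,b)-90)
a,b=onz(R(125,160),.025),onz(R(610,228),.025); print('runner',a,b,yaw(a,b))
a,b=onz(R(240,574),.183),onz(R(255,452),.183); print('clawtop',a,b,yaw(a,b)-90,(a+b)/2)
print('knob',onz(R(455,402),.09))
print('wallL far corner',onz(R(535,250),.07))
```

```text
lip [ 0.6686 -0.212   0.07  ] [ 0.669  -0.1353  0.07  ] yaw -0.28277375379340697
lipL tri (array([ 0.6705, -0.1384,  0.0702]), np.float64(0.004502645934507485))
wallbottom [ 0.6712 -0.2288  0.02  ] [ 0.6681 -0.1367  0.02  ] 1.9308323323766814
edge [ 0.6467 -0.2407  0.02  ] [ 0.6457 -0.1192  0.02  ] 0.4850395088691215
runner [ 0.6449 -0.1222  0.025 ] [ 0.9468 -0.1222  0.025 ] 0.005837271462692361
clawtop [ 0.6042 -0.2175  0.183 ] [ 0.6026 -0.1882  0.183 ] 3.0902546221220035 [ 0.6034 -0.2029  0.183 ]
knob [ 0.766  -0.1967  0.09  ]
wallL far corner [ 0.8286 -0.138   0.07  ]
```

Emit:
send_rows:
  series:
    - {"travel": [0.1, 0, 2], "dr": [0, 0, 0], "claw": 0.5}
    - {"travel": [0.2, 0, 4.2], "dr": [0, 0, 0], "claw": 0.5}
    - {"travel": [0.2, 1.5, 4.2], "dr": [0, 0, 0], "claw": 0.5}
    - {"travel": [0.2, 3, 4.2], "dr": [0, 0, 0], "claw": 0.5}
    - {"travel": [0.2, 4.5, 4.2], "dr": [0, 0, 0], "claw": 0.5}
    - {"travel": [0.2, 6, 4.2], "dr": [0, 0, 0], "claw": 0.5}
    - {"travel": [0.2, 7.5, 4.2], "dr": [0, 0, 0], "claw": 0.5}
    - {"travel": [0.2, 9, 4.2], "dr": [0, 0, 0], "claw": 0.5}
    - {"travel": [0.2, 9, 4.2], "dr": [0, 0, 0], "claw": 0.5}
    - {"travel": [0.2, 9, 4.2], "dr": [0, 0, 0], "claw": 0.5}
    - {"travel": [0.2, 9, 4.2], "dr": [0, 0, 0], "claw": 0.5}

```text
time_s: 4.78
tool_pos: [0.5486, -0.1989, 0.1761]
tool_rot: [-179.9, -0.0, 89.9]
force: [-0.1, -0.4, -1.2]
grip_width: 0.0236
```

Run:
```python
from h import *
S=lambda u,v: ray('scene',185+u/2.5-.3,160+v/2.5-.3)
D=lambda u,v: ray('side',150+u/2.6667-.3,90+v/2.6667-.3)
print('bar end R',tri(S(295,352),D(531,86))); print('bar end L',tri(S(526,6),D(217,263)))
c=env.calibration('wrist'); c['cam_to_world']=np.load('w2.npy')
for u in (395,437): 
  for z in (.18,.2): print(u,z,onz(ray('wrist',(540+u/2.7)/1.25,(90+100/2.7)/1.25,c),z))
c=env.calibration('wrist'); im=env.read_camera('wrist'); o=env.get_obs(); print(o['time_s'],o['tool_pos'],o['tool_rot'],o['force'])
np.save('w3.npy',c['cam_to_world'])
a=cv2.resize(im,(1280,800),interpolation=cv2.INTER_CUBIC)[100:560,560:1280]; cv2.imwrite('pics/w3.png',a)
s=cv2.resize(env.read_camera('scene')[240:400,200:420],None,fx=2,fy=2,interpolation=cv2.INTER_CUBIC); t=cv2.resize(env.read_camera('side')[90:250,260:440],None,fx=2,fy=2,interpolation=cv2.INTER_CUBIC)
cv2.imwrite('pics/ss3.png',np.hstack([s,t])); print(a.shape,s.shape)
```

```text
bar end R (array([ 0.6485, -0.2767,  0.1768]), np.float64(0.0019716742923755973))
bar end L (array([0.6505, 0.1847, 0.1793]), np.float64(0.0006094978794691307))
395 0.18 [ 0.6399 -0.1054  0.18  ]
395 0.2 [ 0.6218 -0.1081  0.2   ]
437 0.18 [ 0.6547 -0.1033  0.18  ]
437 0.2 [ 0.6352 -0.1063  0.2   ]
4.8333 [ 0.5486 -0.199   0.1763] [-179.931     0.0087   89.8705] [-0.9078  0.0417 -1.5129]
(460, 720, 3) (320, 440, 3)
```

View pics/ss3.png

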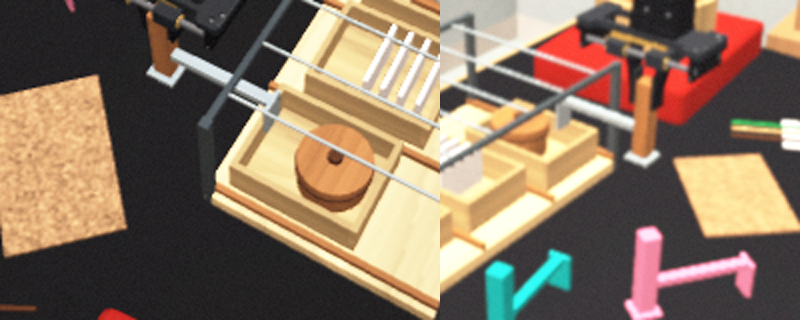

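Both fixed views show the arm passing under the front bar with the claw just inside the tray's front wall. Bar top is about 0.18, so the gripper body clears it. Lowering the claw.

Emit:
send_rows:
  series:
    - {"travel": [0, 0.3, 0], "dr": [0, 0, 0], "claw": 0.5}
    - {"travel": [0, 0.3, 1], "dr": [0, 0, 0], "claw": 0.5}
    - {"travel": [0, 0.3, 2], "dr": [0, 0, 0], "claw": 0.5}
    - {"travel": [0, 0.3, 3], "dr": [0, 0, 0], "claw": 0.5}
    - {"travel": [0, 0.3, 4], "dr": [0, 0, 0], "claw": 0.5}
    - {"travel": [0, 0.3, 5], "dr": [0, 0, 0], "claw": 0.5}
    - {"travel": [0, 0.3, 5.3], "dr": [0, 0, 0], "claw": 0.5}
    - {"travel": [0, 0.3, 5.3], "dr": [0, 0, 0], "claw": 0.5}
    - {"travel": [0, 0.3, 5.3], "dr": [0, 0, 0], "claw": 0.5}

```text
time_s: 5.68
tool_pos: [0.5525, -0.1985, 0.1233]
tool_rot: [-180.0, -0.0, 89.9]
force: [0.2, 1.1, -1.7]
grip_width: 0.0234
```

Emit:
send_rows:
  series:
    - {"travel": [0, -0.5, 0], "dr": [0, 0, 0], "claw": 0.5}
    - {"travel": [0, -1, 0], "dr": [0, 0, 0], "claw": 0.5}
    - {"travel": [0, -1.4, 0], "dr": [0, 0, 0], "claw": 0.5}
    - {"travel": [0, -1.8, 0], "dr": [0, 0, 0], "claw": 0.5}
    - {"travel": [0, -2.2, 0], "dr": [0, 0, 0], "claw": 0.5}
    - {"travel": [0, -2.6, 0], "dr": [0, 0, 0], "claw": 0.5}
    - {"travel": [0, -3, 0], "dr": [0, 0, 0], "claw": 0.5}
    - {"travel": [0, -3.4, 0], "dr": [0, 0, 0], "claw": 0.5}
    - {"travel": [0, -3.8, 0], "dr": [0, 0, 0], "claw": 0.5}
    - {"travel": [0, -4.2, 0], "dr": [0, 0, 0], "claw": 0.5}
    - {"travel": [0, -4.6, 0], "dr": [0, 0, 0], "claw": 0.5}
    - {"travel": [0, -5, 0], "dr": [0, 0, 0], "claw": 0.5}

```text
time_s: 6.68
tool_pos: [0.5026, -0.1986, 0.1238]
tool_rot: [179.9, 0.0, 89.9]
force: [3.3, 0.2, -1.5]
grip_width: 0.0236
```

Force of +3.3 N in x means the tray is dragging. Continuing.

Emit:
send_rows:
  series:
    - {"travel": [0, -0.4, 0], "dr": [0, 0, 0], "claw": 0.5}
    - {"travel": [0, -0.8, 0], "dr": [0, 0, 0], "claw": 0.5}
    - {"travel": [0, -1.2, 0], "dr": [0, 0, 0], "claw": 0.5}
    - {"travel": [0, -1.6, 0], "dr": [0, 0, 0], "claw": 0.5}
    - {"travel": [0, -2, 0], "dr": [0, 0, 0], "claw": 0.5}
    - {"travel": [0, -2.4, 0], "dr": [0, 0, 0], "claw": 0.5}
    - {"travel": [0, -2.8, 0], "dr": [0, 0, 0], "claw": 0.5}
    - {"travel": [0, -3.2, 0], "dr": [0, 0, 0], "claw": 0.5}
    - {"travel": [0, -3.5, 0], "dr": [0, 0, 0], "claw": 0.5}
    - {"travel": [0, -3.5, 0], "dr": [0, 0, 0], "claw": 0.5}

```text
time_s: 7.52
tool_pos: [0.4666, -0.1986, 0.1235]
tool_rot: [-179.9, 0.0, 89.9]
force: [3.5, 0.9, 0.1]
grip_width: 0.0239
```

Run:
```python
from h import *
c=env.calibration('wrist'); im=env.read_camera('wrist'); o=env.get_obs(); print(o['time_s'],o['tool_pos'],o['tool_rot'],o['force'])
np.save('w4.npy',c['cam_to_world'])
a=cv2.resize(im,(1280,800),interpolation=cv2.INTER_CUBIC)[0:560,800:1280][:, :]; cv2.imwrite('pics/w4.png',a)
s=cv2.resize(env.read_camera('scene')[240:400,220:420],None,fx=2,fy=2,interpolation=cv2.INTER_CUBIC)
cv2.imwrite('pics/c4.png',np.hstack([a[:,:400],cv2.resize(s,(400,320)) if 0 else np.vstack([s,np.zeros((240,400,3),np.uint8)])]))
```

```text
7.5667 [ 0.4669 -0.1986  0.1236] [-179.9508    0.0096   89.923 ] [1.7165 0.3756 0.1086]
```

View pics/c4.png

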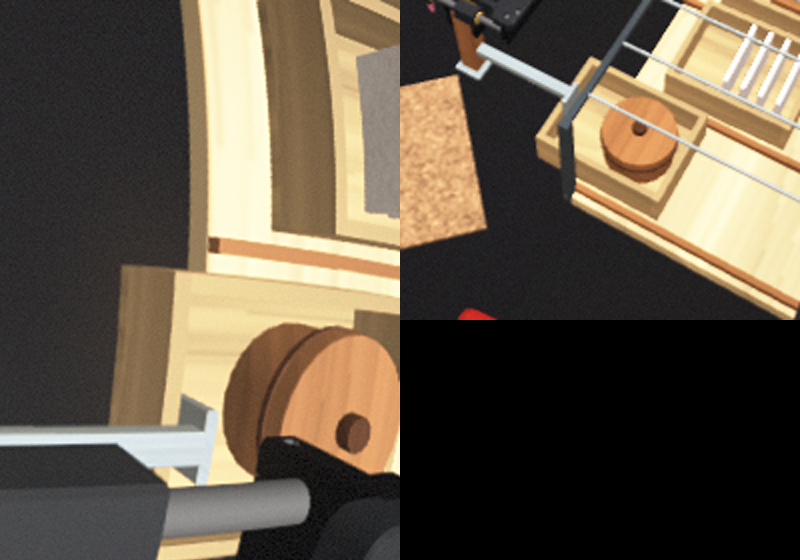

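The tray now stands out in front: outer top corner (175,270), lower front corner (122,266), board top front edge near (208,255) in the left half. Measuring the overhang.

Run:
```python
from h import *
c=env.calibration('wrist'); c['cam_to_world']=np.load('w4.npy')
R=lambda u,v,z: onz(ray('wrist',(800+u)/2,v/2,c),z)
print('lip top',R(175,271,.07),R(163,420,.07)); print('bottom',R(122,266,.02),R(108,423,.02)); print('edge',R(208,255,.02),R(206,140,.02)); print('backsheet clawtop',R(213,410,.0889))
S=lambda u,v,z: onz(ray('scene',220+u/2-.25,240+v/2-.25),z)
print('scene lip corners L,R',S(190,58,.07),S(137,135,.07))
```

```text
lip top [ 0.5965 -0.1354  0.07  ] [ 0.5974 -0.1945  0.07  ]
bottom [ 0.5974 -0.136   0.02  ] [ 0.5966 -0.2104  0.02  ]
edge [ 0.6457 -0.1272  0.02  ] [ 0.6437 -0.071   0.02  ]
backsheet clawtop [ 0.6084 -0.1853  0.0889]
scene lip corners L,R [ 0.597  -0.1385  0.07  ] [ 0.5967 -0.2585  0.07  ]
```

Overhang is about 4.9 cm and the tray is straight. Unhooking: ease forward to release, then lift, then back away.

Emit:
send_rows:
  series:
    - {"travel": [0, 0.3, 0], "dr": [0, 0, 0], "claw": 0.5}
    - {"travel": [0, 0.7, 0], "dr": [0, 0, 0], "claw": 0.5}
    - {"travel": [0, 0.7, -1], "dr": [0, 0, 0], "claw": 0.5}
    - {"travel": [0, 0.7, -2], "dr": [0, 0, 0], "claw": 0.5}
    - {"travel": [0, 0.7, -3.5], "dr": [0, 0, 0], "claw": 0.5}
    - {"travel": [0, 0.7, -5], "dr": [0, 0, 0], "claw": 0.5}
    - {"travel": [0, 0.7, -6.5], "dr": [0, 0, 0], "claw": 0.5}
    - {"travel": [0, 0, -8], "dr": [0, 0, 0], "claw": 0.5}
    - {"travel": [0, -1.5, -9.5], "dr": [0, 0, 0], "claw": 0.5}
    - {"travel": [0, -3, -9.5], "dr": [0, 0, 0], "claw": 0.5}
    - {"travel": [0, -3, -9.5], "dr": [0, 0, 0], "claw": 0.5}
    - {"travel": [0, -3, -9.5], "dr": [0, 0, 0], "claw": 0.5}

```text
time_s: 8.62
tool_pos: [0.4374, -0.1988, 0.2195]
tool_rot: [179.9, 0.1, 89.9]
force: [0.4, -0.4, -2.0]
grip_width: 0.0235
```

Emit:
send_rows:
  series:
    - {"travel": [-0.9, -0.1, 0], "dr": [0, 0, 6], "claw": 0.5}
    - {"travel": [-1.8, -0.2, 0], "dr": [0, 0, 12], "claw": 0.5}
    - {"travel": [-2.7, -0.3, 0], "dr": [0, 0, 18], "claw": 0.5}
    - {"travel": [-3.6, -0.4, 0], "dr": [0, 0, 24], "claw": 0.5}
    - {"travel": [-4.5, -0.5, 0], "dr": [0, 0, 30], "claw": 0.5}
    - {"travel": [-5.4, -0.6, 0], "dr": [0, 0, 36], "claw": 0.5}
    - {"travel": [-6.3, -0.7, 0], "dr": [0, 0, 42], "claw": 0.5}
    - {"travel": [-7.2, -0.8, 2], "dr": [0, 0, 47], "claw": 0.5}
    - {"travel": [-7.8, -0.9, 4], "dr": [0, 0, 51], "claw": 0.5}
    - {"travel": [-7.8, -0.9, 7], "dr": [0, 0, 51], "claw": 0.5}
    - {"travel": [-7.8, -0.9, 10], "dr": [0, 0, 51], "claw": 0.5}
    - {"travel": [-7.8, -0.9, 11.5], "dr": [0, 0, 51], "claw": 0.5}

```text
time_s: 9.62
tool_pos: [0.4271, -0.2751, 0.0997]
tool_rot: [-179.7, 0.1, 39.0]
force: [-0.3, -0.1, -2.0]
grip_width: 0.0236
```

Emit:
send_rows:
  series:
    - {"travel": [0, 0, 0.4], "dr": [0, 0, 0], "claw": 0.5}
    - {"travel": [0, 0, 0.8], "dr": [0, 0, 0], "claw": 0.5}
    - {"travel": [0, 0, 1.1], "dr": [0, 0, 0], "claw": 0.5}
    - {"travel": [0, 0, 1.3], "dr": [0, 0, 0], "claw": 0.5}
    - {"travel": [0, 0, 1.4], "dr": [0, 0, 0], "claw": 0.5}
    - {"travel": [0, 0, 1.5], "dr": [0, 0, 0], "claw": 0.5}
    - {"travel": [0, 0, 1.5], "dr": [0, 0, 0], "claw": 0.5}
    - {"travel": [0, 0, 1.5], "dr": [0, 0, 0], "claw": 0.5}

```text
time_s: 10.28
tool_pos: [0.4287, -0.2766, 0.089]
tool_rot: [179.9, -0.0, 38.9]
force: [0.8, 0.7, -2.2]
grip_width: 0.0236
```

Still carrying the hook's weight. I'll lower in small steps until the mat takes the load.

Emit:
send_rows:
  series:
    - {"travel": [0, 0, 0.05], "dr": [0, 0, 0], "claw": 0.5}
    - {"travel": [0, 0, 0.1], "dr": [0, 0, 0], "claw": 0.5}
    - {"travel": [0, 0, 0.15], "dr": [0, 0, 0], "claw": 0.5}
    - {"travel": [0, 0, 0.15], "dr": [0, 0, 0], "claw": 0.5}
    - {"travel": [0, 0, 0.15], "dr": [0, 0, 0], "claw": 0.5}

```text
time_s: 10.7
tool_pos: [0.4289, -0.2768, 0.0885]
tool_rot: [179.9, 0.0, 38.9]
force: [-0.9, 0.7, 6.9]
grip_width: 0.0238
```

Contact (+6.9 N), so the foot is on the mat. Opening, in stages.

Emit:
send_rows:
  series:
    - {"travel": [0, 0, -0.05], "dr": [0, 0, 0], "claw": 2.6}
    - {"travel": [0, 0, -0.05], "dr": [0, 0, 0], "claw": 3}
    - {"travel": [0, 0, -0.05], "dr": [0, 0, 0], "claw": 4}
    - {"travel": [0, 0, -0.05], "dr": [0, 0, 0], "claw": 6}
    - {"travel": [0, 0, -0.05], "dr": [0, 0, 0], "claw": 8}
    - {"travel": [0, 0, -0.05], "dr": [0, 0, 0], "claw": 8.5}
    - {"travel": [0, 0, -0.05], "dr": [0, 0, 0], "claw": 8.5}
    - {"travel": [0, 0, -0.05], "dr": [0, 0, 0], "claw": 8.5}
    - {"travel": [0, 0, -0.05], "dr": [0, 0, 0], "claw": 8.5}
    - {"travel": [0, 0, -0.05], "dr": [0, 0, 0], "claw": 8.5}
    - {"travel": [0, 0, -0.05], "dr": [0, 0, 0], "claw": 8.5}
    - {"travel": [0, 0, -0.05], "dr": [0, 0, 0], "claw": 8.5}

```text
time_s: 11.7
tool_pos: [0.4285, -0.2765, 0.0876]
tool_rot: [180.0, 0.0, 38.9]
force: [-0.4, -0.3, -0.0]
grip_width: 0.0828
```

Emit:
send_rows:
  series:
    - {"travel": [0, 0, -1], "dr": [0, 0, 0], "claw": 8.5}
    - {"travel": [0, 0, -3], "dr": [0, 0, 0], "claw": 8.5}
    - {"travel": [0, 0, -6], "dr": [0, 0, 0], "claw": 8.5}
    - {"travel": [0, 0, -9], "dr": [0, 0, 0], "claw": 8.5}
    - {"travel": [0, 0, -12], "dr": [0, 0, 0], "claw": 8.5}
    - {"travel": [0, 0, -15], "dr": [0, 0, 0], "claw": 8.5}
    - {"travel": [0, 0, -16], "dr": [0, 0, 0], "claw": 8.5}
    - {"travel": [0, 0, -16], "dr": [0, 0, 0], "claw": 8.5}
    - {"travel": [0, 0, -16], "dr": [0, 0, 0], "claw": 8.5}

```text
time_s: 12.45
tool_pos: [0.4285, -0.2765, 0.2477]
tool_rot: [180.0, 0.0, 38.9]
force: [-0.1, 0.4, -0.4]
grip_width: 0.0851
```

Run:
```python
from h import *
o=env.get_obs(); print(o['time_s'],o['tool_pos'],o['grip_width'],o['force'])
s=cv2.resize(env.read_camera('scene')[130:400,180:510],(440,360),interpolation=cv2.INTER_CUBIC); t=cv2.resize(env.read_camera('side')[90:360,160:430],(360,360),interpolation=cv2.INTER_CUBIC)
cv2.imwrite('pics/end.png',np.hstack([s,t]))
```

```text
12.45 [ 0.4285 -0.2765  0.2477] 0.08510638309607974 [-0.1455  0.3679 -0.4037]
```

View pics/end.png

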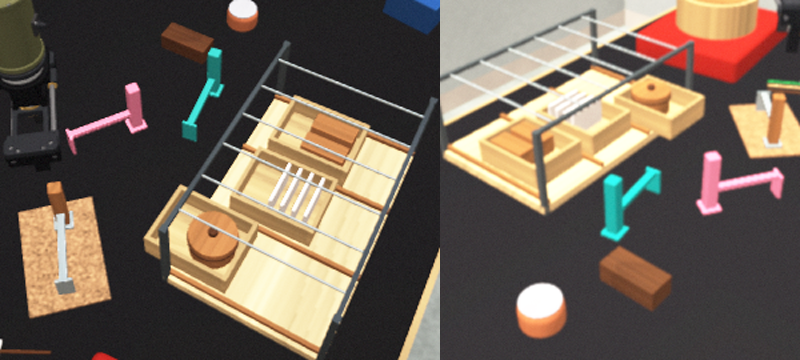

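The hook stands upright on the mat, the tray stands out by about 5 cm, the others look unmoved, and the gripper is clear. Handing in.

```bash
python3 -c "
from cell import env
print(env.sign_off())"
```

```text
the job is handed in; nothing more can be done
None
```

The job is done and handed in at about 12.5 s on the robot's clock; the hand-in reported no verdict.

- **Tray:** I took the hook by its post, dropped the claw behind the round-box tray's front wall and pulled it straight out with about 3.5 N of drag. With the claw still in place, I measured the tray front at x ≈ 0.597 and the shelf edge at x ≈ 0.646. That is about 4.9 cm of overhang, and the tray stayed straight. I did not measure it again after unhooking, but the final pictures show it still standing out.
- **Hook:** I unhooked it, stood it back at its original place on the cork mat and let go. The final pictures from both fixed cameras show it upright on the mat.
- **Everything else:** The other two trays, the tin and the wooden block look unmoved in those same pictures, judged by eye. The gripper is about 12 cm clear above the hook.
- **Forces:** The largest reading I saw was about 7 N, when I set the hook down.
- **Checks:** No check failed. Some early readings disagreed by several millimetres (up to about 2 cm at the right end of the shelf's front edge). I settled these with a closer wrist view before going in.

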